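# Nudge two round dies into their sockets on a jeweller's bench

### The arm

A 6-joint arm with a two-finger parallel gripper is mounted at the origin on the work surface. World frame = base frame: x ahead of the robot, y to its left, z up, the work surface at z = 0. Lengths are in m, angles in rad, forces in N, time in s.
With the tool pointing down it reaches from about 0.425 to 1.125 m from the base axis. Payload 14.9 kg.
Tool frame: the origin (TCP) lies on the centre line of the jaws, within the pads' length; the fingertips stand 19 mm ahead of it and the grasp point (between the pads) is the TCP (r.tip_extent is the x of the fingertips in the tool frame, in m); x points along the fingers, y is the direction in which the jaws open and shut, and the axes are right-handed (so a half turn about x gives the same grasp; the last joint's range is limited). The gripper opens to 91 mm and grips with 3 to 60 N. Pads are 32 mm wide; open, the fingers measure 118 mm over their backs; the gripper's body (76 mm by 178 mm) begins 60 mm behind the grasp point.
Start: joints at [-1.331, 0.379, 1.734, -0, 1.028, -0.033], TCP at [0.189, -0.674, 0.205] pointing down, gripper open.
Joint ranges: [-2.77, 2.77], [-0.74, 2.19], [0, 2.66], [-1.06, 4.2], [0.31, 2.87], [-3.08, 3.08]. Speed limits (rad/s): [1.89, 1.89, 2.39, 3.14, 3.14, 3.14].

### API

Orientations are given as a unit quaternion [x, y, z, w].
In Python, from plant import r, cams gives the robot as it stands. The module is installed in compiled form; this text tells all that it offers.
- The arm moves only by the tool step_arm, never from a script. Its argument "series" is one flat list of numbers, 7 for each row, row after row: the shift along the tool's x, y, z in cm, then the turn, a rotation vector about the tool's x, y, z in degrees, then the gripper command: -1 is fully open, 1 is shut, values between are in proportion. A call has 1 to 10 rows; each row is the pose to reach, as a shift and turn from the pose commanded when the call began, along the tool's axes at that moment; what a row does not reach only later rows make up. A row lasts 1/12 s, in which the tool goes at most 41.7 mm and 7.16 degrees, less where a joint would pass 70% of its speed; a pose out of reach is approached as far as the arm can. A call with a gripper value outside its range is refused whole. The fingers move at their own pace and stop on an object; "squeeze" is the grip in N (left out, the last holds). Time passes only in rows, so rows that repeat a pose let the fingers close. It gives the time, the measured TCP pose, the force and the opening at its end, in the units of the state.
- r.sense(): the state, without advancing time (a new reading comes with each control period).
- cams.camera(name): name is "scene" or "top" or "wrist"; returns (picture, depth): 384x512x3 uint8, red, green, blue; 384x512 float32, m along the optical axis (not along the pixel's ray), 0 where there is no reading.
- cams.calibration(name): a dict with "fx", "fy", "cx", "cy" (pixels), "k1" (the pictures are not rectified: a ray, as slopes to the right and down, at radius r is drawn at 1 + k1 r^2 times it, then the intrinsics apply), "R" (3x3) and "t" (3): a world point X has camera coordinates R X + t; the wrist camera has in their place "T_tool_cam" (4x4, takes a point from camera to tool coordinates, whose origin is the TCP and whose axes are the tool frame's). Camera axes: x right, y down, z forward; pixel columns grow to the right and rows downward; lengths in m; the calibration is good to about 2 mm. A picture is of the moment at which its call begins: read the wrist's pose just before it. calibration takes no time and is no camera call.
- r.job_done(): hands the job in, once; it reports no verdict.
The state is a dict: "clock": time; "qpos": joint angles; "joint_vel": joint speeds; "effort": joint torques, N m; "ee_pos": TCP position; "eef_rot": TCP orientation; "ft_force": force on the tool from outside, world axes, zero at the start; "moment": the same for the moment, N m; "grip_width": finger opening in m.
Only numpy, scipy, OpenCV 4.12 (cv2) and the standard library are available. Lean on these libraries where they do the work, as an engineer would, in place of code of your own. Each camera call takes 0.05 s, during which the arm holds its last target.

### The job

Two loose round steel dies, a large one and a small one, lie on top of the flat die holder on the jeweller's bench. With your fingertips, push each die across the holder's top and over the edge of the round socket of its own size, so that it drops in and lies flat on the socket's floor: large die in the large socket, small die in the small one. Only push them, never pick them up or lift them, and leave the other things on the bench where they are.

Things in the scene. Friction and masses are not known exactly. Their poses are not given: they have to be found in the camera images.
- die_holder: Dark steel plate fixed to the bench, 200 mm along its x, 240 mm along its y, 22 mm high, with two round blind sockets. Origin at the centre of its underside (on the bench), z up; its flat top lies 22 mm above the origin. The sockets are in its +x half (away from the robot, the holder is turned by up to about 0.4 rad), the dies start in its -x half, one towards +y and one towards -y, either way round: a die is not always in front of its own socket.
- large_socket (a point): Centre of the floor of the large socket: round, 50 mm diameter, 7 mm deep, with 1 mm chamfer at the rim. At (+50, +55) mm in the holder's frame; its floor is 15 mm above the bench, and is black.
- small_socket (a point): Centre of the floor of the small socket: round, 39 mm diameter, 7 mm deep, with 1 mm chamfer at the rim. At (+50, -55) mm in the holder's frame; its floor is 15 mm above the bench, and is black. The large die does not fit it; the small die would fall into either socket, and is hard to get out of the wrong one.
- large_die: Loose round flat steel die, 45 mm diameter, 10 mm thick, about 125 g, with concentric rings on its top. Origin at the centre of its underside, z up; starts flat on the holder's top (underside 22 mm above the bench); seated, its underside is at 15 mm and its top stands 3 mm proud of the holder.
- small_die: Loose round flat steel die, 34 mm diameter, 10 mm thick, about 70 g, with concentric rings on its top. Origin at the centre of its underside, z up; starts flat on the holder's top (underside 22 mm above the bench); seated, its underside is at 15 mm and its top stands 3 mm proud of the holder.
- polish_jar: Bystander: amber jar with a steel cap, 54 mm diameter, 50 mm high, standing beside the holder's +y side. Origin at the centre of its underside.
- ring_cone: Bystander: wooden cone for rings, foot 44 mm diameter, 62 mm high, standing beside the holder's -y side. Origin at the centre of its underside.
- punch: Bystander: upright brass punch, foot 30 mm diameter, 45 mm high, standing beyond the holder's +x side. Origin at the centre of its underside.
Things that resemble listed ones, but are neither listed nor needed, are in the scene too. Leave any green look-alike of the large_die alone. Leave any green or purple look-alike of the small_die alone.

How it is judged:
At the end, for the whole second after the job is handed in: Each die lies at rest on the floor of the socket of its own size: underside within 1.5 mm of the socket floor, tilted less than 0.06 rad, centre within 5 mm of the socket's centre (horizontal distance between large_die and large_socket below 0.005 m and horizontal distance between small_die and small_socket below 0.005 m and z of each of large_die, small_die in the frame of die_holder below 0.0165 m and angle between each of large_die, small_die's own z axis and vertical below 0.06 rad and linear speed of each of large_die, small_die below 0.02 m/s); the robot touches nothing.
It fails at once if a die is lifted: its underside's centre more than 6 mm above the holder's top (z of any of large_die, small_die in the frame of die_holder above 0.028 m).
It fails at once if the jar, the ring cone or the punch is moved by more than 15 mm (distance of any of polish_jar, ring_cone, punch from where it was at the start of the episode above 0.015 m).
It also fails if it takes over 58 s, if anything falls off the work surface, if the arm or the gripper's body presses on something with over 40 N, if the wrist force passes 120 N, or if a joint passes its speed limit or range.

## Working session

There is one attempt and no reset: what is moved stays moved. The work goes in short steps, Python scripts to look and compute and a tool call to move; the robot and the scene stay as the last step left them, time stands still between calls to the robot, and variables do not carry over. Pictures are saved under pics/ and viewed, and the job is handed in when it is done.

Besides the shell and the picture viewer there is one more tool, called as name(argument=value, ...) on one line, values as JSON. step_arm: Moves the arm, as the interface text tells. Its arguments: {"type":"object","properties":{"series":{"type":"array"},"squeeze":{"type":"number"}},"required":["series"]}

```bash
mkdir -p pics; ls; python3 - <<'E'
from plant import r,cams
import cv2,numpy as np
s=r.sense();print(s)
for n in("scene","top"):
    p,d=cams.camera(n);cv2.imwrite(f"pics/{n}0.png",p[:,:,::-1]);np.savez(f"pics/{n}0.npz",p=p,d=d)
    print(n,cams.calibration(n))
print(cams.calibration("wrist"),r.tip_extent)
E
```

```text
pics
{'clock': 0.0, 'qpos': array([-1.33128056e+00,  3.79373835e-01,  1.73478610e+00, -1.85134317e-05,
        1.02849201e+00, -3.33010785e-02]), 'joint_vel': array([1.21207100e-03, 1.45498795e-04, 1.50963036e-03, 6.96716502e-05,
       1.42302967e-03, 6.27707791e-04]), 'effort': array([-3.69850648e-03, -7.63724184e+01, -4.34360862e+01,  6.49911538e-02,
        4.24124475e-02, -6.86003250e-05]), 'ee_pos': array([ 0.18850499, -0.67372013,  0.20430991]), 'eef_rot': array([-0.70049364, -0.09653176,  0.70058188, -0.09578786]), 'ft_force': array([-0.34247776, -0.15092713,  0.35442322]), 'moment': array([ 0.03175064,  0.02926708, -0.04691958]), 'grip_width': 0.09157982277927931}
scene {'fx': 387.13018771166844, 'fy': 387.13018771166844, 'cx': 254.4325833482779, 'cy': 193.70030653474907, 'k1': -0.034698036496391214, 'R': array([[ 0.87593787,  0.48231651, -0.01018015],
       [ 0.28748749, -0.53882109, -0.79184769],
       [-0.3874065 ,  0.69068271, -0.61063376]]), 't': array([-0.51175104, -0.1164983 ,  1.09862305])}
top {'fx': 438.7557031303564, 'fy': 438.7557031303564, 'cx': 249.34664745286508, 'cy': 186.31024794372956, 'k1': -0.16083504579957048, 'R': array([[-7.40357011e-03, -9.99972234e-01,  8.47831770e-04],
       [-9.80284555e-01,  7.09038629e-03, -1.97463714e-01],
       [ 1.97452220e-01, -2.29305284e-03, -9.80309830e-01]]), 't': array([0.02106216, 0.58153845, 0.85083022])}
{'fx': 304.73758198630765, 'fy': 304.73758198630765, 'cx': 255.89761745063353, 'cy': 194.03404104293702, 'k1': -0.05579054326323835, 'T_tool_cam': array([[ 1.87291583e-04, -2.76706526e-01,  9.60954454e-01,
        -1.79920353e-01],
       [ 9.99999636e-01,  8.52126632e-04,  5.04680372e-05,
         3.06309810e-04],
       [-8.32819718e-04,  9.60954095e-01,  2.76706585e-01,
        -7.90821986e-02],
       [ 0.00000000e+00,  0.00000000e+00,  0.00000000e+00,
         1.00000000e+00]])} 0.019
```

View pics/top0.png

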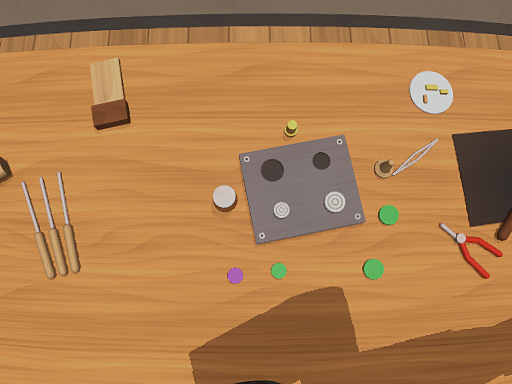

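View pics/scene0.png

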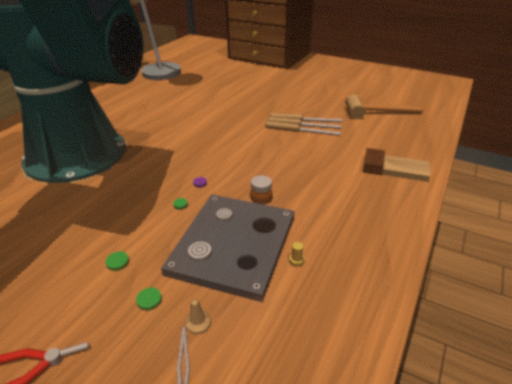

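The top view shows the sockets at about (272,170) large and (321,161) small. The small die is at (282,210) and the large die at (335,202), so they're crossed: each die sits in front of the wrong socket. Next I'll measure.

```bash
cat > h.py <<'E'
import numpy as np,cv2
from scipy.spatial.transform import Rotation as Ro
from plant import r,cams
def camT(n,s=None):
    c=cams.calibration(n)
    if n=="wrist":
        T=np.array(c["T_tool_cam"]);W=np.eye(4);W[:3,:3]=Ro.from_quat(s["eef_rot"]).as_matrix();W[:3,3]=s["ee_pos"]
        M=W@T;return c,M[:3,:3],M[:3,3]
    R=np.array(c["R"]);return c,R.T,-R.T@np.array(c["t"])
def px2w(n,uv,z,s=None):
    c,A,o=camT(n,s);uv=np.atleast_2d(np.array(uv,float))
    K=np.array([[c["fx"],0,c["cx"]],[0,c["fy"],c["cy"]],[0,0,1]])
    x=cv2.undistortPoints(uv[:,None],K,np.array([c["k1"],0,0,0.]))[:,0]
    d=np.c_[x,np.ones(len(x))]@A.T
    return o+d*((z-o[2])/d[:,2])[:,None]
def ell(mask,mn,mx):
    out=[]
    cs,h=cv2.findContours(mask.astype(np.uint8),cv2.RETR_EXTERNAL,cv2.CHAIN_APPROX_NONE)
    for c in cs:
        a=cv2.contourArea(c)
        if mn<a<mx: 
            m=cv2.moments(c);out.append((m["m10"]/m["m00"],m["m01"]/m["m00"],a,cv2.boundingRect(c)))
    return out
E
python3 - <<'E'
import cv2,numpy as np
p=np.load("pics/top0.npz")["p"][110:260,190:420]
cv2.imwrite("pics/c0.png",cv2.resize(p[:,:,::-1],None,fx=3.4,fy=3.4,interpolation=cv2.INTER_CUBIC))
E
```

```text
(no output)
```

View pics/c0.png

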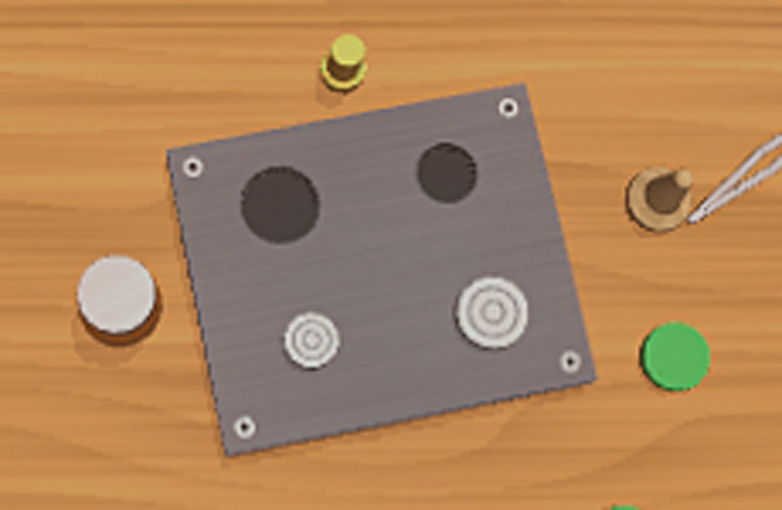

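The crop shows the plate, with the black sockets at crop (280,204) and (447,172). The grey dies are at (312,340) small and (492,313) large.

```bash
python3 - <<'E'
from h import *
p=np.load("pics/top0.npz")["p"]
hsv=cv2.cvtColor(p,cv2.COLOR_RGB2HSV);print(hsv[190,300],hsv[170,272],hsv[210,282])
V=hsv[...,2];S=hsv[...,1]
roi=np.zeros(V.shape,bool);roi[130:248,235:368]=1
print("W");
plate=((S<75)&roi)|((V<85)&roi)
cs,_=cv2.findContours(plate.astype(np.uint8),cv2.RETR_EXTERNAL,cv2.CHAIN_APPROX_NONE);c=max(cs,key=cv2.contourArea)
q=cv2.boxPoints(cv2.minAreaRect(c));print(q);w=px2w("top",q,0.022);print(w,np.linalg.norm(np.diff(w,axis=0),axis=1))
for e in ell((V<80)&roi,100,800): print("sock",e,px2w("top",e[:2],0.0185))
k=cv2.morphologyEx((((V>140)&(S<60)&roi)).astype(np.uint8),cv2.MORPH_CLOSE,np.ones((5,5)))
for e in ell(k,100,800): print("die",e,px2w("top",e[:2],0.032))
for e in ell((V>130)&(S<60)&roi,4,60): print("screw",e,px2w("top",e[:2],0.022))
s=r.sense();print(Ro.from_quat(s["eef_rot"]).as_matrix().round(3))
E
```

```text
[177  22 127] [ 9 54 75] [ 19  14 207]
W
[[237.99997 154.     ]
 [346.8461  132.23077]
 [364.80765 222.03845]
 [255.96152 243.80768]]
[[ 0.66126752  0.04103043  0.022     ]
 [ 0.7106175  -0.2020578   0.022     ]
 [ 0.50887914 -0.230602    0.022     ]
 [ 0.46534233  0.00370906  0.022     ]] [0.24804698 0.20374772 0.23832147]
sock (271.98728813559325, 169.6370056497175, 354.0, (261, 159, 23, 22)) [[ 0.62637118 -0.0329477   0.0185    ]]
sock (320.96887796887796, 160.25225225225225, 203.5, (313, 152, 17, 17)) [[ 0.64698042 -0.14132342  0.0185    ]]
die (281.2563405797101, 209.35054347826087, 184.0, (273, 202, 17, 16)) [[ 0.53677877 -0.05028777  0.032     ]]
die (334.6139801773604, 201.1810119979134, 319.5, (325, 191, 21, 21)) [[ 0.55326931 -0.16472024  0.032     ]]
screw (257.32530120481925, 224.68273092369475, 41.5, (252, 218, 19, 13)) [[5.05804873e-01 4.18232090e-04 2.20000000e-02]]
screw (357.2732240437158, 215.92349726775953, 30.5, (354, 213, 7, 7)) [[ 0.52232478 -0.21474762  0.022     ]]
screw (255.09166666666664, 203.48333333333332, 20.0, (249, 201, 22, 6)) [[0.5513696  0.00471181 0.022     ]]
screw (251.76190476190473, 195.8503401360544, 24.5, (247, 191, 16, 9)) [[0.56800483 0.0116933  0.022     ]]
screw (318.53623188405794, 176.65217391304347, 11.5, (312, 175, 13, 5)) [[ 0.60925215 -0.13384143  0.022     ]]
screw (311.6, 167.9, 5.0, (302, 167, 25, 4)) [[ 0.62890747 -0.11937936  0.022     ]]
screw (327.24242424242425, 152.87878787878788, 5.5, (319, 151, 23, 9)) [[ 0.66279267 -0.15539645  0.022     ]]
screw (248.2124542124542, 156.9010989010989, 45.5, (240, 151, 26, 12)) [[0.6545217  0.01871497 0.022     ]]
screw (338.1092896174863, 142.0983606557377, 30.5, (326, 139, 17, 8)) [[ 0.68757056 -0.18097408  0.022     ]]
[[-0.     0.269 -0.963]
 [ 0.001 -0.963 -0.269]
 [-1.    -0.001 -0.   ]]
```

```bash
cat >> h.py <<'E'
def go(xyz,yaw=None):
    "shift in cm and turn (deg about tool x) to reach xyz with -z of tool at world angle yaw (deg)"
    s=r.sense();R=Ro.from_quat(s["eef_rot"]).as_matrix()
    d=(R.T@(np.array(xyz)-s["ee_pos"]))*100
    if yaw is None: t=np.zeros(3)
    else:
        c,n=np.cos(np.radians(yaw)),np.sin(np.radians(yaw))
        z=-np.array([c,n,0]);x=np.array([0,0,-1.]);Rt=np.c_[x,np.cross(z,x),z]
        t=Ro.from_matrix(R.T@Rt).as_rotvec(degrees=True)
    print("shift cm",d.round(2),"turn deg",t.round(2),"t",s["clock"])
E
python3 -c "
from h import *
go([0.5315,-0.2041,0.18],61)"
```

```text
shift cm [  2.47 -35.99 -45.69] turn deg [-4.537e+01 -2.000e-02  5.000e-02] t 0.1
```

step_arm(series=[0, -9, -11.4, -12, 0, 0, 0.47, 0, -18, -22.8, -24, 0, 0, 0.47, 0, -27, -34.2, -36, 0, 0, 0.47, 2.4, -36, -45.7, -45.4, 0, 0, 0.47, 2.4, -36, -45.7, -45.4, 0, 0, 0.47, 2.4, -36, -45.7, -45.4, 0, 0, 0.47, 2.4, -36, -45.7, -45.4, 0, 0, 0.47, 2.4, -36, -45.7, -45.4, 0, 0, 0.47, 2.4, -36, -45.7, -45.4, 0, 0, 0.47, 2.4, -36, -45.7, -45.4, 0, 0, 0.47])

```text
clock: 0.93
ee_pos: [0.4347, -0.336, 0.1895]
eef_rot: [-0.609, -0.359, 0.609, -0.359]
ft_force: [0.3, -0.3, 0.0]
grip_width: 0.0275
```

step_arm(series=[0, 0, 0, 0, 0, 0, 0.47, 0, 0, 0, 0, 0, 0, 0.47])

```text
clock: 1.1
ee_pos: [0.4348, -0.3363, 0.1894]
eef_rot: [-0.608, -0.36, 0.609, -0.36]
ft_force: [-0.3, -0.2, -0.1]
grip_width: 0.0244
```

```bash
python3 -c "
from h import *
go([0.5315,-0.2041,0.18],61)"
```

```text
shift cm [  0.94   2.11 -16.24] turn deg [ 0.23 -0.    0.03] t 1.1
```

step_arm(series=[0.4, 1, -4, 0, 0, 0, 0.47, 0.9, 2.1, -8, 0.2, 0, 0, 0.47, 0.9, 2.1, -12, 0.2, 0, 0, 0.47, 0.9, 2.1, -16.2, 0.2, 0, 0, 0.47, 0.9, 2.1, -16.2, 0.2, 0, 0, 0.47, 0.9, 2.1, -16.2, 0.2, 0, 0, 0.47, 0.9, 2.1, -16.2, 0.2, 0, 0, 0.47])

```text
clock: 1.68
ee_pos: [0.5304, -0.2074, 0.1805]
eef_rot: [-0.61, -0.358, 0.61, -0.358]
ft_force: [0.5, -0.1, 0.3]
grip_width: 0.0242
```

```bash
cat >> h.py <<'E'
def look(tag,save=True):
    s=r.sense();p,d=cams.camera("wrist");cv2.imwrite(f"pics/{tag}.png",p[:,:,::-1]);np.savez(f"pics/{tag}.npz",p=p,d=d,pos=s["ee_pos"],rot=s["eef_rot"])
    return s,p,d
E
python3 -c "
from h import *
s,p,d=look('w1');print(s['ee_pos'],s['ft_force'],s['clock'],s['qpos'])"
```

```text
[ 0.53043216 -0.20737553  0.18051744] [ 0.53045752 -0.1382526   0.3295622 ] 1.6833 [-4.13485966e-01  2.07951386e-01  2.01355650e+00 -3.13820788e-04
  9.20365170e-01  9.61301643e-02]
```

View pics/w1.png

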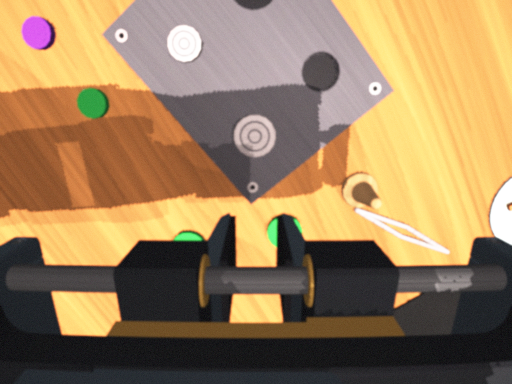

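The wrist view shows the large die at (255,135), the small die at (184,43) and the small socket at (320,70). The large socket is cut off at the top, and the fingertips are at (225,220) and (287,220). I'll compare these positions with the top camera.

```bash
cat >> h.py <<'E'
def circ(n,p,uv,z,R,s=None,h=60,w=0.004):
    """refine circle centre (world) of known radius R at height z: fit by strongest radial gradient along the projected circle"""
    g=cv2.GaussianBlur(cv2.cvtColor(p,cv2.COLOR_RGB2GRAY),(3,3),0.7).astype(np.float32)
    c,A,o=camT(n,s)
    def proj(P):
        q=(P-o)@A;x=q[:,:2]/q[:,2:];rr=(x**2).sum(1,keepdims=True);x=x*(1+c["k1"]*rr);return x*[c["fx"],c["fy"]]+[c["cx"],c["cy"]]
    ctr=px2w(n,uv,z,s)[0]
    th=np.linspace(0,2*np.pi,120,endpoint=False)
    for it in range(6):
        rad=np.linspace(R-w*(2 if it<2 else 1),R+w*(2 if it<2 else 1),41)
        P=np.stack([ctr[0]+rad[None]*np.cos(th)[:,None],ctr[1]+rad[None]*np.sin(th)[:,None],np.full((120,41),z)],-1)
        q=proj(P.reshape(-1,3)).astype(np.float32).reshape(120,41,2)
        v=cv2.remap(g,q[...,0],q[...,1],cv2.INTER_LINEAR)
        gr=np.abs(np.gradient(v,axis=1));k=gr.argmax(1);m=gr.max(1)>0.3*np.median(gr.max(1))
        pts=P[np.arange(120),k][m][:,:2]
        B=np.c_[2*pts,np.ones(len(pts))];sol=np.linalg.lstsq(B,(pts**2).sum(1),rcond=None)[0]
        res=np.abs(np.hypot(*(pts-sol[:2]).T)-np.sqrt(sol[2]+sol[0]**2+sol[1]**2));ok=res<=np.percentile(res,80)
        sol=np.linalg.lstsq(B[ok],(pts[ok]**2).sum(1),rcond=None)[0];ctr=np.array([sol[0],sol[1],z])
    return ctr[:2].round(4),round(float(np.sqrt(sol[2]+sol[0]**2+sol[1]**2)),4)
E
python3 - <<'E'
from h import *
a=np.load("pics/w1.npz");s=dict(ee_pos=a["pos"],eef_rot=a["rot"]);p=a["p"]
t=np.load("pics/top0.npz")["p"]
for n,im,ss,L in(("wrist",p,s,[("LD",(255,135),.032,.0225),("SD",(184,43),.032,.017),("SS",(320,70),.022,.0195)]),("top",t,None,[("LD",(334.6,201.2),.032,.0225),("SD",(281.3,209.3),.032,.017),("SS",(321,160.3),.022,.0195),("LS",(272,169.6),.022,.025)])):
    for k,uv,z,R in L: print(n,k,px2w(n,uv,z,ss)[0].round(4),circ(n,im,uv,z,R,ss))
print("tipwrist",px2w("wrist",[(236,215),(279,215)],0.1615,s))
E
```

```text
wrist LD [ 0.5543 -0.1641  0.032 ] (array([ 0.5533, -0.1645]), 0.0222)
wrist SD [ 0.537  -0.0499  0.032 ] (array([ 0.5367, -0.0498]), 0.0172)
wrist SS [ 0.6462 -0.1389  0.022 ] (array([ 0.6458, -0.1404]), 0.0197)
top LD [ 0.5532 -0.1647  0.032 ] (array([ 0.5528, -0.1646]), 0.022)
top SD [ 0.5369 -0.0504  0.032 ] (array([ 0.5365, -0.0503]), 0.0166)
top SS [ 0.646  -0.1408  0.022 ] (array([ 0.6458, -0.1408]), 0.0198)
top LS [ 0.6256 -0.0328  0.022 ] (array([ 0.6253, -0.0328]), 0.0253)
tipwrist [[ 0.52213426 -0.19560465  0.1615    ]
 [ 0.54817889 -0.21011887  0.1615    ]]
```

```bash
python3 -c "
from h import *
go([0.5316,-0.2040,0.046],61.3)"
```

```text
shift cm [13.46 -0.07 -0.4 ] turn deg [-0.54  0.01  0.01] t 1.7333
```

step_arm(series=[4, 0, -0.2, -0.5, 0, 0, 0.47, 8, -0.1, -0.4, -0.5, 0, 0, 0.47, 11.5, -0.1, -0.4, -0.5, 0, 0, 0.47, 13, -0.1, -0.4, -0.5, 0, 0, 0.47, 13.4, -0.1, -0.4, -0.5, 0, 0, 0.47, 13.4, -0.1, -0.4, -0.5, 0, 0, 0.47, 13.4, -0.1, -0.4, -0.5, 0, 0, 0.47])

```text
clock: 2.32
ee_pos: [0.5323, -0.2036, 0.0476]
eef_rot: [0.609, 0.36, -0.608, 0.361]
ft_force: [-0.4, -0.1, -0.3]
grip_width: 0.0241
```

```bash
python3 -c "
from h import *
s,p,d=look('w2');print(s['ee_pos'],s['ft_force'],s['clock'])
go([0.6085,-0.0635,0.046],61.3)"
```

```text
[ 0.53227753 -0.20355618  0.04764061] [-0.39173517 -0.12955541 -0.30684654] 2.3167
shift cm [  0.21  -0.08 -15.92] turn deg [-0.03 -0.01 -0.11] t 2.3667
```

View pics/w2.png

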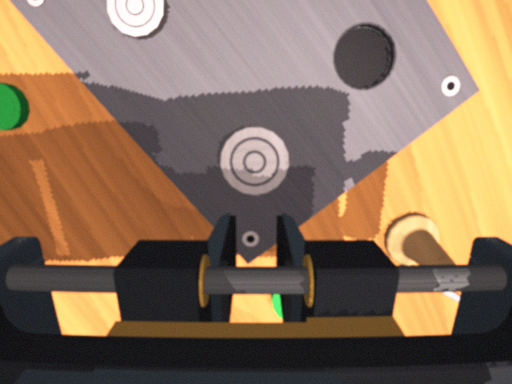

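The die at (254,160) is centred ahead of the two fingertips at (236,222) and (279,222). I'll start the push.

step_arm(series=[0.1, 0, -0.4, 0, 0, 0, 0.47, 0.1, 0, -0.9, 0, 0, 0, 0.47, 0.1, 0, -1.5, 0, 0, 0, 0.47, 0.1, 0, -2.2, 0, 0, 0, 0.47, 0.1, 0, -2.9, 0, 0, 0, 0.47, 0.1, 0, -3.6, 0, 0, 0, 0.47, 0.1, 0, -4.3, 0, 0, 0, 0.47, 0.1, 0, -5, 0, 0, 0, 0.47, 0.1, 0, -5.6, 0, 0, 0, 0.47, 0.1, 0, -6, 0, 0, 0, 0.47])

```text
clock: 3.2
ee_pos: [0.5612, -0.149, 0.0456]
eef_rot: [0.608, 0.361, -0.608, 0.361]
ft_force: [0.4, -1.3, 0.7]
grip_width: 0.0241
```

```bash
python3 -c "
from h import *
s,p,d=look('w3');print(s['ee_pos'],s['ft_force'],s['clock'])
go([0.6085,-0.0635,0.046],61.3)"
```

```text
[ 0.56115988 -0.14898129  0.0455708 ] [ 0.40403048 -1.26134866  0.74523406] 3.2
shift cm [-0.04  0.06 -9.75] turn deg [ 0.06 -0.01 -0.  ] t 3.25
```

View pics/w3.png

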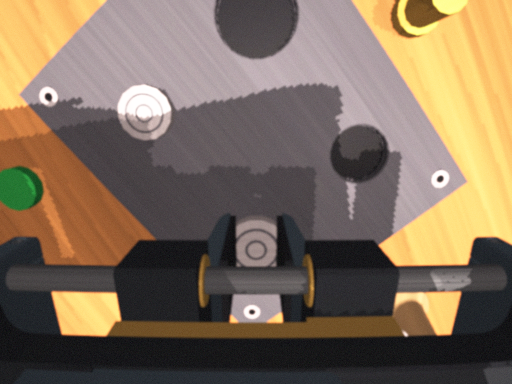

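```bash
python3 - <<'E'
from h import *
a=np.load("pics/w3.npz");s=dict(ee_pos=a["pos"],eef_rot=a["rot"]);p=a["p"];d=a["d"]
R=Ro.from_quat(a["rot"]).as_matrix()
for uv,z in(((255,247),.032),((255,215),.032),((232,217),.0266),((283,217),.0266),((144,112),.032),((359,152),.022),((256,15),.022)):
    w=px2w("wrist",uv,z,s)[0];print(uv,w.round(4),"tool",(R.T@(w-a["pos"])*1000).round(1), d[uv[1],uv[0]])
cv2.imwrite("pics/w3c.png",cv2.resize(p[180:330,160:350,::-1],None,fx=4,fy=4,interpolation=cv2.INTER_CUBIC))
b,dd=cams.camera("top");cv2.imwrite("pics/t3.png",cv2.resize(b[110:260,190:420,::-1],None,fx=3.4,fy=3.4,interpolation=cv2.INTER_CUBIC))
E
```

```text
(255, 247) [ 0.5539 -0.1627  0.032 ] tool [13.6  0.2 15.5] 0.2120705
(255, 215) [ 0.5653 -0.1419  0.032 ] tool [13.6  0.2 -8.2] 0.21411407
(232, 217) [ 0.5496 -0.1372  0.0266] tool [ 19.  -15.8  -4.8] 0.17856325
(283, 217) [ 0.5807 -0.1542  0.0266] tool [19.  19.7 -4.8] 0.17520925
(144, 112) [ 0.5373 -0.0496  0.032 ] tool [ 13.6 -68.6 -75.8] 0.1872275
(359, 152) [ 0.6465 -0.1391  0.022 ] tool [ 23.6  70.2 -49.6] 0.2098517
(256, 15) [ 0.6255 -0.0329  0.022 ] tool [  23.6    0.8 -132.7] 0.18554188
```

View pics/w3c.png

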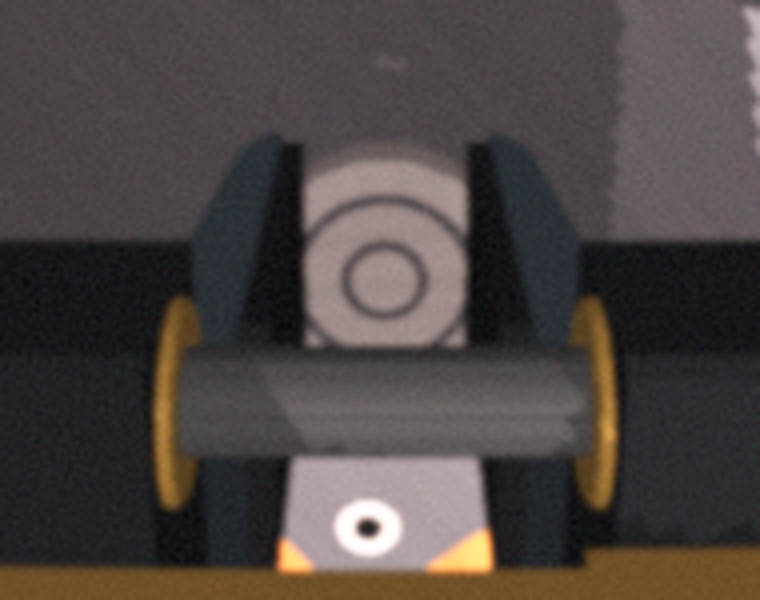

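View pics/t3.png

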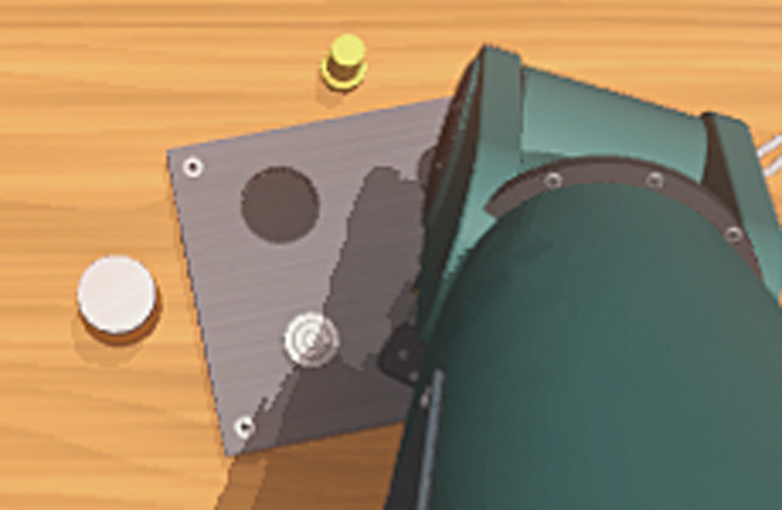

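```bash
python3 - <<'E'
from h import *
def dep(n,im,d,s,uvs):
    c,A,o=camT(n,s);K=np.array([[c["fx"],0,c["cx"]],[0,c["fy"],c["cy"]],[0,0,1]])
    for u,v in uvs:
        x=cv2.undistortPoints(np.array([[[u,v]]],float),K,np.array([c["k1"],0,0,0.]))[0,0]
        D=d[v,u];P=A@np.array([x[0]*D,x[1]*D,D])+o;R=Ro.from_quat(s["eef_rot"]).as_matrix()
        print((u,v),D,"W",P.round(4),"tool",(R.T@(P-s["ee_pos"])*1000).round(1))
for f,L in(("w1",[(255,135),(255,155),(184,43),(290,110),(215,100),(250,175),(232,230),(228,220),(231,216),(284,216)]),("w2",[(255,160),(255,190),(136,10),(300,100),(228,218),(225,225),(285,220)]),("w3",[(255,247),(255,230),(255,205),(144,112),(200,180),(232,217),(228,225),(284,218),(250,312)])):
    a=np.load(f"pics/{f}.npz");s=dict(ee_pos=a["pos"],eef_rot=a["rot"]);print(f,s["ee_pos"]);dep("wrist",a["p"],a["d"],s,L)
a=np.load("pics/top0.npz");c,A,o=camT("top");K=np.array([[c["fx"],0,c["cx"]],[0,c["fy"],c["cy"]],[0,0,1]])
for u,v in [(335,202),(282,210),(300,190),(272,170),(200,130)]:
    x=cv2.undistortPoints(np.array([[[u,v]]],float),K,np.array([c["k1"],0,0,0.]))[0,0];D=a["d"][v,u];print((u,v),(A@np.array([x[0]*D,x[1]*D,D])+o).round(4))
E
```

```text
w1 [ 0.53043216 -0.20737553  0.18051744]
(255, 135) 0.32409576 W [ 0.5543 -0.1641  0.0316] tool [148.9  -0.2 -49.5]
(255, 155) 0.33073384 W [ 0.5438 -0.1829  0.0309] tool [149.6  -0.2 -27.9]
(184, 43) 0.29631665 W [ 0.5372 -0.0506  0.0344] tool [ 146.1  -70.5 -140.3]
(290, 110) 0.32661337 W [ 0.5998 -0.1599  0.0215] tool [159.   37.4 -75.3]
(215, 100) 0.32248467 W [ 0.5347 -0.1117  0.0228] tool [157.7 -42.9 -85.6]
(250, 175) 0.3455565 W [ 0.5271 -0.2012  0.0224] tool [158.1  -5.9  -3.8]
(232, 230) 0.15940641 W [ 0.5282 -0.1873  0.2125] tool [-31.9 -11.7 -16.4]
(228, 220) 0.16988613 W [ 0.5262 -0.1847  0.2012] tool [-20.7 -14.7 -17.7]
(231, 216) 0.18063985 W [ 0.5261 -0.1865  0.1904] tool [ -9.9 -13.9 -16.1]
(284, 216) 0.17628542 W [ 0.554  -0.2003  0.1945] tool [-14.   17.1 -17.7]
w2 [ 0.53227753 -0.20355618  0.04764061]
(255, 160) 0.19676928 W [ 0.5543 -0.1639  0.0324] tool [ 15.3   0.2 -45.3]
(255, 190) 0.20312989 W [ 0.5445 -0.1817  0.0316] tool [ 16.    0.2 -25. ]
(136, 10) 0.17131123 W [ 0.5363 -0.0532  0.0334] tool [  14.2  -68.8 -133.8]
(300, 100) 0.19641918 W [ 0.5979 -0.145 
[... 444 characters left out ...]
255, 205) 0.21309538 W [ 0.5672 -0.1383  0.0228] tool [ 22.7   0.2 -12.3]
(144, 112) 0.1872275 W [ 0.5371 -0.0495  0.0315] tool [ 14.1 -68.8 -75.8]
(200, 180) 0.20938513 W [ 0.5424 -0.1046  0.0216] tool [ 24.  -37.7 -30. ]
(232, 217) 0.17856325 W [ 0.5574 -0.1284  0.0576] tool [-12.  -13.2 -16.3]
(228, 225) 0.16627645 W [ 0.5564 -0.1277  0.0704] tool [-24.8 -14.4 -16.4]
(284, 218) 0.1724326 W [ 0.5844 -0.1413  0.0635] tool [-18.   16.7 -17.9]
(250, 312) 0.23656778 W [ 0.5217 -0.2135  0.0237] tool [21.9 -3.7 75.6]
(335, 202) [ 0.5512 -0.1651  0.0337]
(282, 210) [ 0.5352 -0.0517  0.0332]
(300, 190) [ 0.5797 -0.0923  0.0235]
(272, 170) [ 0.6268 -0.0332  0.0135]
(200, 130) [0.7239 0.1277 0.0028]
```

```bash
python3 - <<'E'
from h import *
c,A,o=camT("wrist",dict(ee_pos=np.zeros(3),eef_rot=[0,0,0,1]))
K=np.array([[c["fx"],0,c["cx"]],[0,c["fy"],c["cy"]],[0,0,1]])
vv,uu=np.mgrid[0:384,0:512]
x=cv2.undistortPoints(np.stack([uu,vv],-1).reshape(-1,1,2).astype(float),K,np.array([c["k1"],0,0,0.]))[:,0]
for f in("w1","w2","w3"):
    d=np.load(f"pics/{f}.npz")["d"].ravel();P=(np.c_[x*d[:,None],d]@A.T+o)*1000
    m=(d>0)&(abs(P[:,1])<40)&(P[:,2]>-22)&(P[:,2]<20)&(P[:,0]<(60 if f=="w1" else 10))
    Q=P[m];i=np.argsort(-Q[:,0])[:12];print(f);print(np.c_[Q[i].round(1),uu.ravel()[m][i],vv.ravel()[m][i]])
s=r.sense();print(s["ee_pos"],s["grip_width"])
p,d=cams.camera("scene");cv2.imwrite("pics/s3.png",cv2.resize(p[150:330,120:340,::-1],None,fx=3.3,fy=3.3,interpolation=cv2.INTER_CUBIC))
E
```

```text
w1
[[ -8.4 -12.3 -15.6 234.  216. ]
 [ -9.  -11.7 -12.6 235.  221. ]
 [ -9.   14.6 -15.8 279.  216. ]
 [ -9.2 -11.7 -13.9 235.  219. ]
 [ -9.2  12.9 -12.7 276.  221. ]
 [ -9.6 -12.8 -16.  233.  216. ]
 [ -9.6  14.  -16.  278.  216. ]
 [ -9.6  18.1 -17.3 285.  214. ]
 [ -9.6  12.8 -14.1 276.  219. ]
 [ -9.6  15.1 -16.  280.  216. ]
 [ -9.6 -11.7  -9.  235.  227. ]
 [ -9.6  13.4 -16.  277.  216. ]]
w2
[[ -8.6  15.2 -15.7 280.  216. ]
 [ -9.  -11.7 -13.9 235.  219. ]
 [ -9.  -11.7 -13.2 235.  220. ]
 [ -9.1  12.9 -12.7 276.  221. ]
 [ -9.2 -11.7 -12.7 235.  221. ]
 [ -9.5  12.8 -13.5 276.  220. ]
 [ -9.5  17.5 -17.3 284.  214. ]
 [ -9.6  12.9 -11.6 276.  223. ]
 [ -9.6  12.8 -14.1 276.  219. ]
 [ -9.6  16.3 -17.3 282.  214. ]
 [ -9.6  13.4 -16.  277.  216. ]
 [ -9.6 -11.7 -11.5 235.  223. ]]
w3
[[ -8.9 -11.7 -13.8 235.  219. ]
 [ -9.2  12.8 -13.3 276.  220. ]
 [ -9.5  12.8 -12.8 276.  221. ]
 [ -9.6 -14.  -16.  231.  216. ]
 [ -9.7 -11.7 -11.6 235.  223. ]
 [ -9.7 -13.4 -16.1 232.  216. ]
 [ -9.8 -11.6 -13.5 235.  220. ]
 [ -9.8  12.8 -12.3 276.  222. ]
 [ -9.8  15.7 -16.1 281.  216. ]
 [ -9.9 -14.5 -16.1 230.  216. ]
 [ -9.9 -16.3 -17.4 227.  214. ]
 [ -9.9  12.8 -11.1 276.  224. ]]
[ 0.56104948 -0.14920778  0.04558943] 0.023901501335412096
```

View pics/s3.png

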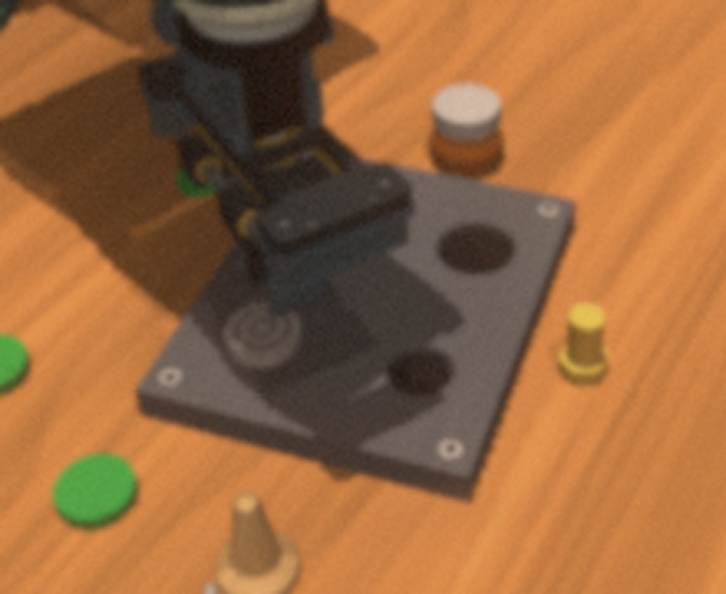

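The die hasn't moved. The wrist depth and the scene view both show the fingertips ending at about tool x = −9.5 mm, not the stated +19 mm, so the fingers passed about 23 mm above the die. Before going lower, I'll check how far down the rest of the gripper reaches.

```bash
python3 - <<'E'
from h import *
c,A,o=camT("wrist",dict(ee_pos=np.zeros(3),eef_rot=[0,0,0,1]))
K=np.array([[c["fx"],0,c["cx"]],[0,c["fy"],c["cy"]],[0,0,1]])
vv,uu=np.mgrid[0:384,0:512]
x=cv2.undistortPoints(np.stack([uu,vv],-1).reshape(-1,1,2).astype(float),K,np.array([c["k1"],0,0,0.]))[:,0]
d=np.load("pics/w1.npz")["d"].ravel();P=((np.c_[x*d[:,None],d]@A.T+o)*1000).reshape(384,512,3)
for u,v in[(30,240),(30,260),(160,245),(160,280),(160,315),(255,280),(370,250),(370,300),(255,330),(255,350),(490,260),(235,240),(228,215),(222,260)]: print((u,v),P[v,u].round(0))
# scene-based: fingertip now
p,dd=cams.camera("scene");c,A,o=camT("scene");K=np.array([[c["fx"],0,c["cx"]],[0,c["fy"],c["cy"]],[0,0,1]])
s=r.sense();R=Ro.from_quat(s["eef_rot"]).as_matrix()
x=cv2.undistortPoints(np.stack([uu,vv],-1).reshape(-1,1,2).astype(float),K,np.array([c["k1"],0,0,0.]))[:,0];d=dd.ravel()
W=np.c_[x*d[:,None],d]@A.T+o;T=(W-s["ee_pos"])@R*1000
m=(abs(T[:,1])<35)&(abs(T[:,2])<25)&(W[:,2]>.036);Q=T[m];i=np.argsort(-Q[:,0])[:10];print(Q[i].round(1),W[m][i].round(3)[:3])
go([0.5316-.004,-0.2040-.007,0.046],61.3)
E
```

```text
(30, 240) [-92. -73. -37.]
(30, 260) [-94. -72. -32.]
(160, 245) [-96. -28. -38.]
(160, 280) [-111.  -24.  -36.]
(160, 315) [-112.  -25.  -25.]
(255, 280) [-105.    1.  -32.]
(370, 250) [-99.  34. -38.]
(370, 300) [-112.   31.  -30.]
(255, 330) [-116.    1.  -25.]
(255, 350) [-124.    1.  -25.]
(490, 260) [-97.  74. -33.]
(235, 240) [-12. -12.  -2.]
(228, 215) [-13. -15. -18.]
(222, 260) [-65. -13. -17.]
[[ -7.6 -11.8  13.5]
 [ -7.6  18.6  -3.3]
 [ -8.4  19.7   1.5]
 [ -8.9 -10.8   9.5]
 [ -9.   20.2  16.4]
 [ -9.3  20.1  12.2]
 [ -9.3 -11.1  15.8]
 [ -9.4 -11.4  11.3]
 [ -9.6  19.8  18.2]
 [ -9.7  20.3  -6.9]] [[ 0.544 -0.156  0.053]
 [ 0.579 -0.156  0.053]
 [ 0.577 -0.16   0.054]]
shift cm [-0.04  0.03  6.97] turn deg [0.04 0.   0.01] t 3.4
```

The scene camera agrees: the tip is at tool x of about −9 mm, and the gripper body at about −89 mm. So the whole gripper sits about 28.5 mm short of what the text says, and the right push height is TCP z ≈ 0.018. I'll back off above the die, then descend behind it.

step_arm(series=[0, 0, 2, 0, 0, 0, 0.47, 0, 0, 4.5, 0, 0, 0, 0.47, 0, 0, 7, 0, 0, 0, 0.47, 0, 0, 7, 0, 0, 0, 0.47, 0.8, 0, 7, 0, 0, 0, 0.47, 1.6, 0, 7, 0, 0, 0, 0.47, 2.2, 0, 7, 0, 0, 0, 0.47, 2.4, 0, 7, 0, 0, 0, 0.47, 2.4, 0, 7, 0, 0, 0, 0.47])

```text
clock: 4.15
ee_pos: [0.5268, -0.2104, 0.0205]
eef_rot: [-0.608, -0.361, 0.608, -0.36]
ft_force: [-0.4, 0.4, -0.5]
grip_width: 0.0243
```

```bash
python3 -c "
from h import *
s,p,d=look('w4');print(s['ee_pos'],s['ft_force'],s['clock'])
print(circ('wrist',p,(255,160),.032,.0225,s))
go([0.6085,-0.0635,0.0175],61.3)"
```

```text
[ 0.52681542 -0.21038311  0.02054938] [-0.4335528   0.44856815 -0.45524074] 4.15
(array([ 0.5533, -0.1646]), 0.0222)
shift cm [  0.36   0.09 -16.81] turn deg [0.07 0.   0.05] t 4.2
```

View pics/w4.png

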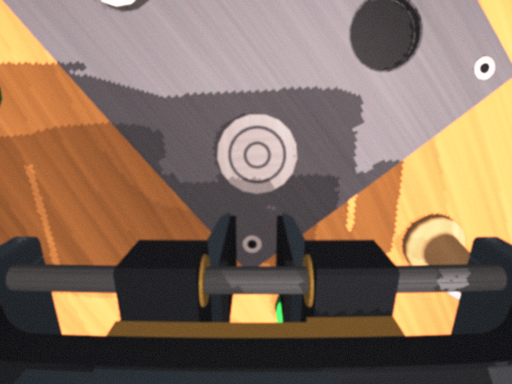

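The die is at (257,153), untouched and centred ahead of the tips. I'll push with the corrected height.

step_arm(series=[0.2, 0, -0.4, 0, 0, 0, 0.47, 0.3, 0.1, -0.9, 0, 0, 0, 0.47, 0.3, 0.1, -1.4, 0, 0, 0, 0.47, 0.3, 0.1, -2, 0, 0, 0, 0.47, 0.3, 0.1, -2.6, 0, 0, 0, 0.47, 0.3, 0.1, -3.2, 0, 0, 0, 0.47, 0.3, 0.1, -3.8, 0, 0, 0, 0.47, 0.3, 0.1, -4.3, 0, 0, 0, 0.47, 0.3, 0.1, -4.7, 0, 0, 0, 0.47, 0.3, 0.1, -5, 0, 0, 0, 0.47])

```text
clock: 5.03
ee_pos: [0.5523, -0.1673, 0.0186]
eef_rot: [-0.608, -0.361, 0.608, -0.361]
ft_force: [-0.3, -1.2, 0.9]
grip_width: 0.0241
```

```bash
python3 -c "
from h import *
s,p,d=look('w5');print(s['ee_pos'],s['ft_force'],s['clock'])
go([0.6085,-0.0635,0.0175],61.3)"
```

```text
[ 0.5522772  -0.16731308  0.01864302] [-0.28540443 -1.21350781  0.93408061] 5.0333
shift cm [  0.12  -0.05 -11.78] turn deg [ 0.05 -0.   -0.01] t 5.0833
```

View pics/w5.png

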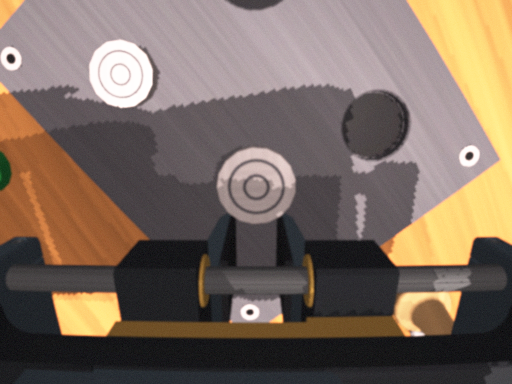

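The die is now nestled against both tips at (256,186) and moving with them. Next I'll measure its offset from the TCP.

```bash
cat >> h.py <<'E'
def tool(s,w,z):
    R=Ro.from_quat(s["eef_rot"]).as_matrix();return (R.T@(np.array([*w,z])-s["ee_pos"])*1000).round(1)
E
python3 - <<'E'
from h import *
a=np.load("pics/w5.npz");s=dict(ee_pos=a["pos"],eef_rot=a["rot"]);p=a["p"]
w,rr=circ("wrist",p,(256,186),.032,.0225,s);print(w,rr,tool(s,w,.032))
w=np.array([.6253,-.0328]);print("LS",tool(s,w,.022))
E
```

```text
[ 0.5698 -0.1369] 0.0222 [-13.4   0.8 -35.1]
LS [  -3.4   -0.4 -153.1]
```

step_arm(series=[0, 0, -0.5, 0, 0, 0, 0.47, 0.1, 0, -1.2, 0, 0, 0, 0.47, 0.1, -0.1, -2, 0, 0, 0, 0.47, 0.1, -0.1, -2.9, 0, 0, 0, 0.47, 0.1, -0.1, -3.8, 0, 0, 0, 0.47, 0.1, -0.1, -4.7, 0, 0, 0, 0.47, 0.1, -0.1, -5.6, 0, 0, 0, 0.47, 0.1, -0.1, -6.4, 0, 0, 0, 0.47, 0.1, -0.1, -7, 0, 0, 0, 0.47, 0.1, -0.1, -7.4, 0, 0, 0, 0.47])

```text
clock: 5.92
ee_pos: [0.5871, -0.1016, 0.0176]
eef_rot: [0.608, 0.361, -0.608, 0.361]
ft_force: [-1.4, -2.1, 1.2]
grip_width: 0.0242
```

```bash
python3 -c "
from h import *
s,p,d=look('w6');print(s['ee_pos'],s['ft_force'],s['clock'])
"
```

```text
[ 0.58707347 -0.10158551  0.01763343] [-1.44218684 -2.05177949  1.16892348] 5.9167
```

View pics/w6.png

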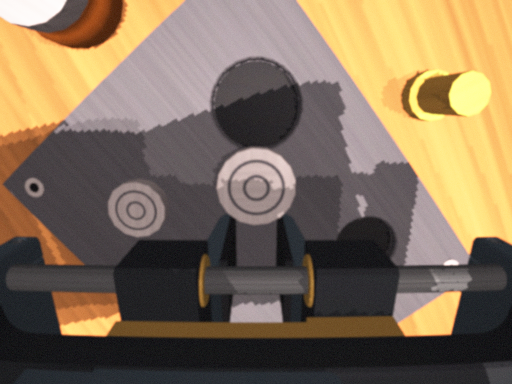

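```bash
python3 - <<'E'
from h import *
a=np.load("pics/w6.npz");s=dict(ee_pos=a["pos"],eef_rot=a["rot"]);p=a["p"]
w,rr=circ("wrist",p,(256,186),.032,.0225,s);print(w,rr,tool(s,w,.032))
w,rr=circ("wrist",p,(257,102),.022,.025,s);print("LS",w,rr,tool(s,w,.022))
print(tool(s,[.6253,-.0328],.022))
E
```

```text
[ 0.6045 -0.0713] 0.0222 [-14.4   0.8 -34.9]
LS [ 0.626  -0.0322] 0.0252 [ -4.4   0.9 -79.6]
[ -4.4   0.6 -78.7]
```

The die at (256,186) is in line with the large socket at (257,102), to about 0.1 mm sideways, with 44 mm left to go.

step_arm(series=[0, 0, -0.5, 0, 0, 0, 0.47, 0, 0, -1.1, 0, 0, 0, 0.47, 0, 0, -1.7, 0, 0, 0, 0.47, 0, 0, -2.3, 0, 0, 0, 0.47, 0, 0, -2.8, 0, 0, 0, 0.47, 0, 0, -3.3, 0, 0, 0, 0.47, 0, 0, -3.8, 0, 0, 0, 0.47, 0, 0, -4.2, 0, 0, 0, 0.47, 0, 0, -4.4, 0, 0, 0, 0.47, 0, 0, -4.4, 0, 0, 0, 0.47])

```text
clock: 6.8
ee_pos: [0.608, -0.0633, 0.0176]
eef_rot: [0.608, 0.361, -0.608, 0.361]
ft_force: [0.3, -1.1, 1.0]
grip_width: 0.0242
```

```bash
python3 -c "
from h import *
s,p,d=look('w7');print(s['ee_pos'],s['ft_force'],s['clock'])
for z in(.032,.025):
    w,rr=circ('wrist',p,(256,186),z,.0225,s);print(w,rr,tool(s,w,z))
"
```

```text
[ 0.60797766 -0.06334149  0.01760818] [ 0.2666958  -1.08728161  0.95848958] 6.8
[ 0.6259 -0.0321] 0.0213 [-14.4   0.8 -36. ]
[ 0.6251 -0.0337] 0.0223 [ -7.4   0.8 -34.2]
```

View pics/w7.png

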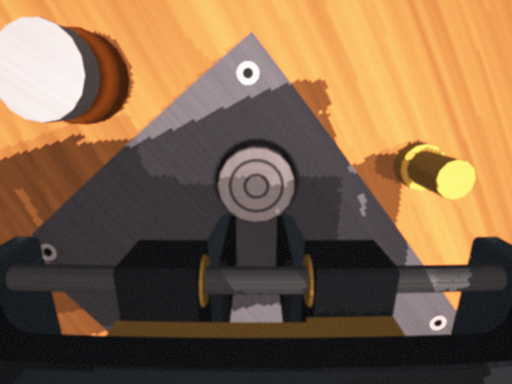

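The fitted radius suggests the die has dropped: 22.3 mm at seated height against 21.3 mm at the original height. I'll raise the arm and check.

step_arm(series=[-2, 0, 0, 0, 0, 0, 0.47, -5, 0, 1, 0, 0, 0, 0.5, -9, 0, 3, 0, 0, 0, 0.6, -12, 0, 5, 0, 0, 0, 0.6, -12, 0, 5, 0, 0, 0, 0.6, -12, 0, 5, 0, 0, 0, 0.6])

```text
clock: 7.35
ee_pos: [0.5845, -0.1087, 0.1396]
eef_rot: [0.609, 0.359, -0.608, 0.361]
ft_force: [-0.5, -0.7, -1.0]
grip_width: 0.0181
```

```bash
python3 -c "
from h import *
s,p,d=look('w8');print(s['ee_pos'],s['ft_force'],s['clock'],s['qpos'])
go([0.502,-0.0213,0.1],-39.7)
"
```

```text
[ 0.58448391 -0.10873353  0.13958162] [-0.49081282 -0.72838957 -0.96126619] 7.35 [-2.23153915e-01  3.01746065e-01  1.98284838e+00  6.03975309e-05
  8.53425942e-01  2.78719812e-01]
shift cm [  3.79 -11.34  -3.67] turn deg [ 1.0097e+02 -6.0000e-02 -2.0000e-02] t 7.4
```

View pics/w8.png

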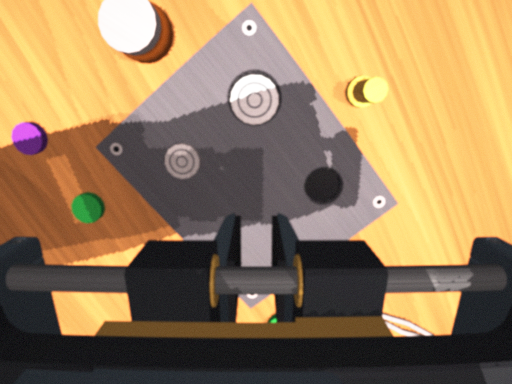

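```bash
cat >> h.py <<'E'
def flat(f,uv,rad):
    a=np.load(f"pics/{f}.npz");s=dict(ee_pos=a["pos"],eef_rot=a["rot"]);d=a["d"]
    c,A,o=camT("wrist",s);K=np.array([[c["fx"],0,c["cx"]],[0,c["fy"],c["cy"]],[0,0,1]])
    vv,uu=np.mgrid[0:384,0:512];m=(np.hypot(uu-uv[0],vv-uv[1])<rad)&(d>0)
    x=cv2.undistortPoints(np.stack([uu[m],vv[m]],-1).reshape(-1,1,2).astype(float),K,np.array([c["k1"],0,0,0.]))[:,0];D=d[m]
    P=np.c_[x*D[:,None],D]@A.T+o
    k=np.linalg.lstsq(np.c_[P[:,:2]-P[:,:2].mean(0),np.ones(len(P))],P[:,2],rcond=None)[0]
    print(f,uv,"mean xy",P[:,:2].mean(0).round(4),"z",k[2].round(4),"slope",k[:2].round(3),len(P))
E
python3 - <<'E'
from h import *
flat("w8",(254,98),20);flat("w8",(182,161),13);flat("w8",(240,190),15);flat("w8",(220,125),15);flat("w8",(323,186),13)
a=np.load("pics/w8.npz");s=dict(ee_pos=a["pos"],eef_rot=a["rot"]);p=a["p"]
for k,uv,z,R in (("LD",(254,98),.025,.0225),("LS",(254,98),.022,.025),("SD",(182,161),.032,.017),("SS",(323,186),.022,.0195)):print(k,circ("wrist",p,uv,z,R,s,w=.002))
E
```

```text
w8 (254, 98) mean xy [ 0.6256 -0.0326] z 0.0253 slope [-0.005 -0.003] 1240
w8 (182, 161) mean xy [ 0.5376 -0.0501] z 0.0324 slope [0.002 0.001] 515
w8 (240, 190) mean xy [ 0.5702 -0.1039] z 0.0223 slope [-0.006  0.006] 693
w8 (220, 125) mean xy [ 0.5851 -0.0385] z 0.0222 slope [-0.    -0.003] 694
w8 (323, 186) mean xy [ 0.6463 -0.1429] z 0.0154 slope [0.011 0.012] 516
LD (array([ 0.6251, -0.0334]), 0.0225)
LS (array([ 0.6252, -0.0333]), 0.023)
SD (array([ 0.5371, -0.05  ]), 0.0166)
SS (array([ 0.6463, -0.1402]), 0.0194)
```

The large die is seated: its top is at 25.3 mm, slope below 0.006, about 1 mm off centre. Now the small die.

step_arm(series=[0, -2, -0.5, 7, 0, 0, 0.6, 0, -4, -1.2, 14, 0, 0, 0.6, 0, -6, -2, 21, 0, 0, 0.6, 0, -8, -2.6, 28, 0, 0, 0.6, 0, -10, -3.2, 35, 0, 0, 0.6, 1, -11.3, -3.7, 42, 0, 0, 0.6, 2, -11.3, -3.7, 49, 0, 0, 0.6, 2.5, -11.3, -3.7, 56, 0, 0, 0.6, 3, -11.3, -3.7, 63, 0, 0, 0.6, 3.8, -11.3, -3.7, 70, 0, 0, 0.6])

```text
clock: 8.23
ee_pos: [0.5017, -0.0203, 0.0982]
eef_rot: [-0.704, 0.055, 0.706, 0.055]
ft_force: [0.1, -0.1, 0.3]
grip_width: 0.0183
```

step_arm(series=[0, 0, 0, 7, 0, 0, 0.6, 0, 0, 0, 14, 0, 0, 0.6, 0, 0, 0, 21, 0, 0, 0.6, 0, 0, 0, 28, 0, 0, 0.6, 0, 0, 0, 31, 0, 0, 0.6, 0, 0, 0, 31, 0, 0, 0.6, 0, 0, 0, 31, 0, 0, 0.6])

```text
clock: 8.82
ee_pos: [0.5017, -0.0206, 0.0985]
eef_rot: [-0.665, 0.239, 0.666, 0.239]
ft_force: [0.1, 0.4, -0.4]
grip_width: 0.0181
```

```bash
python3 -c "
from h import *
s,p,d=look('w9');print(s['ee_pos'],s['ft_force'],s['clock'],s['qpos'])
go([0.502,-0.0213,0.0178],-39.7)
"
```

```text
[ 0.5016977  -0.02055763  0.09852144] [ 0.09270044  0.36657302 -0.35145364] 8.8167 [-8.74009483e-02  2.37597080e-01  2.17271633e+00  7.47150180e-05
  7.33246738e-01  2.17308925e+00]
shift cm [ 8.1   0.04 -0.06] turn deg [ 0.19  0.07 -0.05] t 8.8667
```

View pics/w9.png

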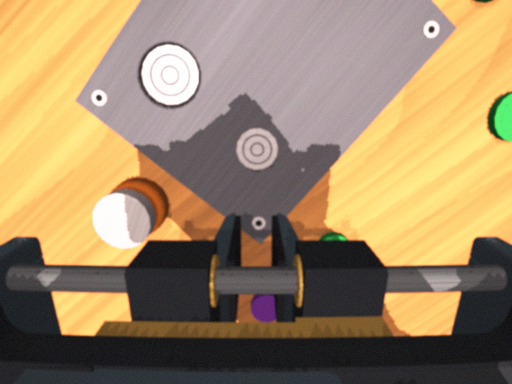

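The small die at (257,149) is centred ahead of the tips, and the jar and look-alikes are clear of the fingers. Descending.

step_arm(series=[2.5, 0, 0, 0.2, 0, 0, 0.6, 5, 0, 0, 0.2, 0, 0, 0.6, 7, 0, 0, 0.2, 0, 0, 0.6, 8.1, 0, 0, 0.2, 0, 0, 0.6, 8.1, 0, -0.1, 0.2, 0, 0, 0.6, 8.1, 0, -0.1, 0.2, 0, 0, 0.6])

```text
clock: 9.37
ee_pos: [0.5031, -0.0216, 0.0185]
eef_rot: [-0.665, 0.241, 0.665, 0.241]
ft_force: [-0.8, -0.5, 1.8]
grip_width: 0.0182
```

```bash
python3 - <<'E'
from h import *
s,p,d=look('w10');print(s['ee_pos'],s['ft_force'],s['clock'])
w,rr=circ("wrist",p,(257,163),.032,.017,s);print(w,rr,tool(s,w,.032),tool(s,[.646,-.1405],.022))
go([0.646-.0304*.77,-.1405+.0304*.639,.0178],-39.7)
E
```

```text
[ 0.50314813 -0.0215829   0.01854739] [-0.84893082 -0.53628377  1.79969399] 9.3667
[ 0.537 -0.05 ] 0.0167 [-13.5   0.2 -44.2] [-3.600e+00 -1.000e-01 -1.859e+02]
shift cm [  0.15   0.02 -15.5 ] turn deg [-0.13 -0.02  0.02] t 9.4167
```

View pics/w10.png

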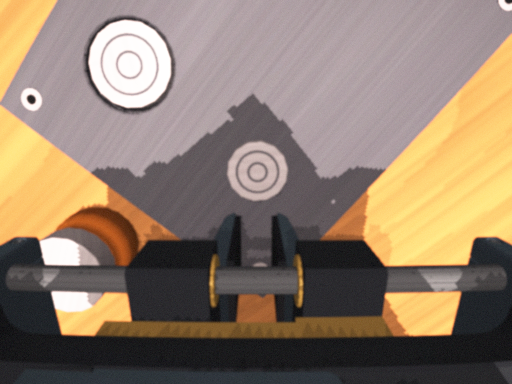

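step_arm(series=[0, 0, -0.5, 0, 0, 0, 0.6, 0.1, 0, -1, 0, 0, 0, 0.6, 0.1, 0, -1.5, 0, 0, 0, 0.6, 0.1, 0, -2.1, 0, 0, 0, 0.6, 0.1, 0, -2.8, 0, 0, 0, 0.6, 0.1, 0, -3.5, 0, 0, 0, 0.6, 0.1, 0, -4.2, 0, 0, 0, 0.6, 0.1, 0, -4.9, 0, 0, 0, 0.6, 0.1, 0, -5.5, 0, 0, 0, 0.6, 0.1, 0, -6, 0, 0, 0, 0.6])

```text
clock: 10.25
ee_pos: [0.5498, -0.0606, 0.0176]
eef_rot: [0.665, -0.241, -0.665, -0.241]
ft_force: [0.3, 1.5, 0.8]
grip_width: 0.0184
```

```bash
python3 - <<'E'
from h import *
s,p,d=look('w11');print(s['ee_pos'],s['ft_force'],s['clock'])
w,rr=circ("wrist",p,(257,193),.032,.017,s);print(w,rr,tool(s,w,.032),tool(s,[.646,-.1405],.022))
E
```

```text
[ 0.54978623 -0.06058197  0.01760771] [0.32853596 1.53251345 0.82206675] 10.25
[ 0.5737 -0.0799] 0.0167 [-14.4  -0.5 -30.7] [  -4.4   -0.4 -125.1]
```

View pics/w11.png

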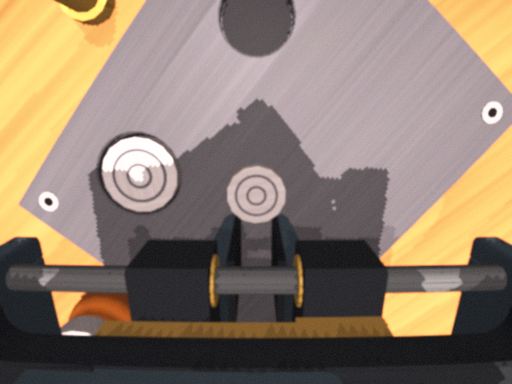

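The small die is nestled at (256,193), and the small socket is straight ahead at (257,17).

step_arm(series=[0, 0, -0.5, 0, 0, 0, 0.6, 0, 0, -1.1, 0, 0, 0, 0.6, 0, 0, -1.8, 0, 0, 0, 0.6, 0, 0, -2.5, 0, 0, 0, 0.6, 0, 0, -3.2, 0, 0, 0, 0.6, 0, 0, -3.9, 0, 0, 0, 0.6, 0, 0, -4.5, 0, 0, 0, 0.6, 0, 0, -5, 0, 0, 0, 0.6, 0, 0, -5.4, 0, 0, 0, 0.6, 0, 0, -5.6, 0, 0, 0, 0.6])

```text
clock: 11.13
ee_pos: [0.5926, -0.0963, 0.0176]
eef_rot: [0.665, -0.241, -0.665, -0.241]
ft_force: [-0.9, 0.2, 0.3]
grip_width: 0.0181
```

```bash
python3 - <<'E'
from h import *
s,p,d=look('w12');print(s['ee_pos'],s['ft_force'],s['clock'])
w,rr=circ("wrist",p,(257,193),.032,.017,s);print(w,rr,tool(s,w,.032),tool(s,[.646,-.1405],.022))
w,rr=circ("wrist",p,(257,127),.022,.0195,s);print("SS",w,rr,tool(s,w,.022))
E
```

```text
[ 0.59263811 -0.09632869  0.01762208] [-0.86492112  0.16146665  0.26984135] 11.1333
[ 0.6166 -0.1157] 0.0167 [-14.4  -0.5 -30.8] [ -4.4  -0.3 -69.3]
SS [ 0.6463 -0.1408] 0.0197 [ -4.4  -0.3 -69.7]
```

View pics/w12.png

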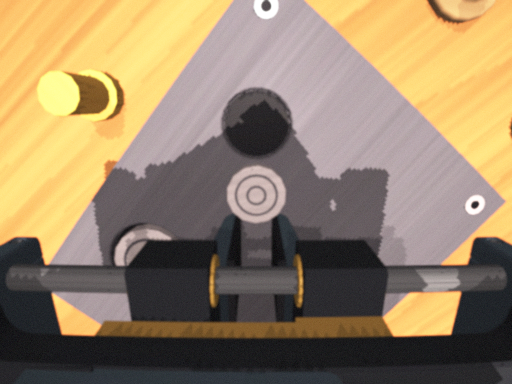

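The small die at (256,193) is in line with its socket at (256,122), with 38.7 mm left.

step_arm(series=[0, 0, -0.5, 0, 0, 0, 0.6, 0, 0, -1, 0, 0, 0, 0.6, 0, 0, -1.6, 0, 0, 0, 0.6, 0, 0, -2.1, 0, 0, 0, 0.6, 0, 0, -2.6, 0, 0, 0, 0.6, 0, 0, -3.1, 0, 0, 0, 0.6, 0, 0, -3.5, 0, 0, 0, 0.6, 0, 0, -3.8, 0, 0, 0, 0.6, 0, 0, -3.9, 0, 0, 0, 0.6, 0, 0, -3.9, 0, 0, 0, 0.6])

```text
clock: 12.02
ee_pos: [0.6223, -0.1211, 0.0176]
eef_rot: [0.665, -0.241, -0.665, -0.241]
ft_force: [0.7, -0.1, -0.2]
grip_width: 0.018
```

```bash
python3 - <<'E'
from h import *
s,p,d=look('w13');print(s['ee_pos'],s['ft_force'],s['clock'])
for z in(.032,.025):
    w,rr=circ("wrist",p,(257,193),z,.017,s,w=.002);print(w,rr,tool(s,w,z))
flat("w13",(257,190),15)
E
```

```text
[ 0.62229542 -0.12110845  0.01759711] [ 0.6933757  -0.10533186 -0.21117429] 12.0167
[ 0.6476 -0.1416] 0.0162 [-14.4  -0.5 -32.6]
[ 0.6461 -0.1403] 0.0168 [ -7.4  -0.5 -30.6]
w13 (257, 190) mean xy [ 0.6466 -0.1416] z 0.0254 slope [-0.001  0.004] 696
```

View pics/w13.png

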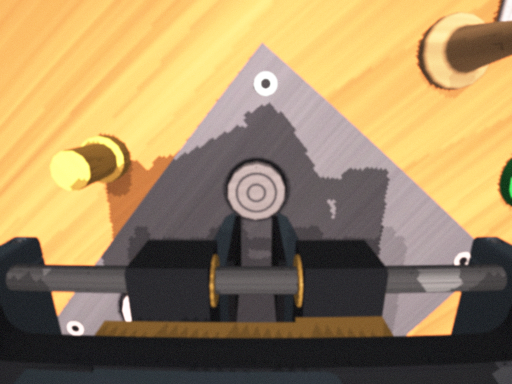

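The small die has dropped flat at (256,190), with its top at 25.4 mm. I'll retract and check everything.

step_arm(series=[-2, 0, 0, 0, 0, 0, 0.6, -5, 0, 0.5, 0, 0, 0, 0.6, -9, 0, 3, 0, 0, 0, 0.6, -13, 0, 6, 0, 0, 0, 0.6, -14, 0, 9, 0, 0, 0, 0.6, -14, 0, 9, 0, 0, 0, 0.6, -14, 0, 9, 0, 0, 0, 0.6, -14, 0, 9, 0, 0, 0, 0.6])

```text
clock: 12.73
ee_pos: [0.5532, -0.0633, 0.1577]
eef_rot: [0.665, -0.241, -0.665, -0.241]
ft_force: [0.6, -0.6, -0.1]
grip_width: 0.0185
```

```bash
python3 - <<'E'
from h import *
s,p,d=look('w14');print(s['ee_pos'],s['ft_force'],s['clock'])
q,_=cams.camera("scene");cv2.imwrite("pics/s14.png",q[:,:,::-1])
E
```

```text
[ 0.55322865 -0.0632529   0.15768415] [ 0.56643919 -0.58189225 -0.05155035] 12.7333
```

View pics/w14.png

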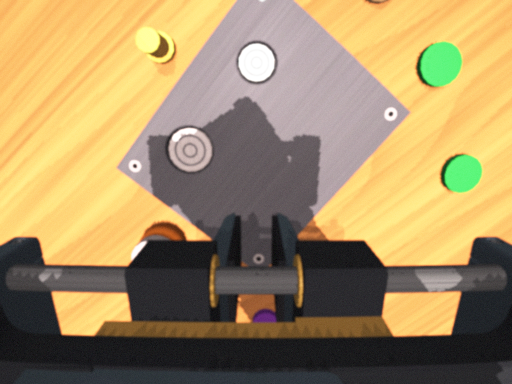

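View pics/s14.png

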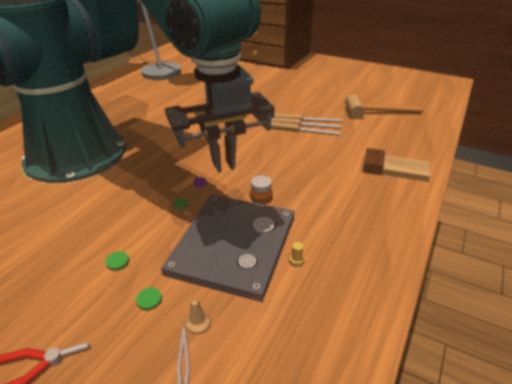

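Both dies are in their sockets: the large at wrist (190,149), the small at (256,62). In the scene view the jar, cone and punch are where they started. One last numeric check before handing in.

```bash
python3 - <<'E'
from h import *
flat("w14",(190,149),17);flat("w14",(256,62),14)
a=np.load("pics/w14.npz");s=dict(ee_pos=a["pos"],eef_rot=a["rot"]);p=a["p"]
print(circ("wrist",p,(190,149),.025,.0225,s,w=.0015),circ("wrist",p,(256,62),.025,.017,s,w=.0015))
a=cv2.imread("pics/scene0.png");b=cv2.imread("pics/s14.png");g=cv2.absdiff(a,b).max(2)
for k,(x,y) in dict(jar=(262,188),cone=(198,318),punch=(296,253)).items(): print(k,"mean diff",g[y-14:y+14,x-14:x+14].mean().round(1))
print(r.sense()["clock"],r.sense()["ft_force"]);print(r.job_done())
E
```

```text
w14 (190, 149) mean xy [ 0.6254 -0.0347] z 0.0254 slope [-0.004  0.001] 881
w14 (256, 62) mean xy [ 0.6462 -0.1402] z 0.0254 slope [-0.007  0.008] 606
(array([ 0.6252, -0.034 ]), 0.0224) (array([ 0.6458, -0.1403]), 0.0173)
jar mean diff 13.3
cone mean diff 15.6
punch mean diff 16.6
12.8333 [0.36648052 0.44888798 0.26339735]
the job is handed in; nothing more can be done
None
```

Both dies are in the sockets of their own size, each pushed there in one straight line with the two fingertips. I handed the job in at 12.8 s, and the hand-in gave no verdict.

**Final check (wrist camera):**

| Die | Top height (25 mm when seated) | Tilt | Distance from socket centre |
|---|---|---|---|
| Large | 25.4 mm | below 0.01 rad | about 1.2 mm |
| Small | 25.4 mm | about 0.01 rad | about 0.5 mm |

The arm was well clear of everything, and the wrist force at every reading I took stayed around 2.5 N or less.

**What disagreed:**
- **Fingertip position:** the text puts the fingertips 19 mm ahead of the TCP, but the wrist and scene depth images put them about 9 mm behind it. My first push therefore passed above the large die without moving it. I lowered the tool about 28 mm and pushed again, and it worked.
- **Jar, cone and punch:** they look unmoved by eye, and the fingers never came near them. My before/after picture difference around them came out at 13–17 grey levels, which settles nothing: the arm's shadow and image noise differ between the two pictures. I did not measure their positions again.

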